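Feel the burr gap with a taper gauge

ROBOT

A 6-joint arm with a two-finger parallel gripper is mounted at the origin on the work surface. World frame = base frame: x ahead of the robot, y to its left, z up, the work surface at z = 0. Lengths are in m, angles in degrees, forces in N, time in s.
With the tool pointing down it reaches from about 0.4 to 0.825 m from the base axis. Payload 7 kg.
Tool frame: the origin (TCP) lies midway between the tips of the shut fingers; the grasp point (between the pads) lies 19 mm behind it (r.grip_point_offset is the z of the grasp point in the tool frame, in m); z points along the fingers, y is the line along which they close (so a half turn about z gives the same grasp; the last joint's range is limited). The gripper opens to 88 mm and grips with 3 to 60 N. Pads are 19 mm wide; open, the fingers measure 130 mm over their backs; the gripper's body (78 mm by 193 mm) begins 47 mm behind the grasp point.
Start: joints at [-46.576, 20.546, 0.682, 0, -70.136, -16.507], TCP at [0.306, -0.602, 0.227] pointing down, gripper open.
Joint ranges: [-176.03, 176.03], [-82.01, 121.73], [-58.28, 71.71], [-173.87, 95.51], [-174.79, -0.11], [-173.66, 173.66]. Speed limits (degrees/s): [136.94, 136.94, 172.46, 180, 180, 180].

INTERFACE

Orientations are given as [roll, pitch, yaw] about the fixed x, y, z axes, in that order (R = Rz(yaw) Ry(pitch) Rx(roll)).
In Python, from plant import r, viewer, recognise, outline_of, pinpoint gives the robot as it stands.
- The arm moves only by the tool move_arm, never from a script. Its argument "targets" is a list of rows, each a list of 2 entries, a list of its own where there are three numbers: the shift along the tool's x, y, z in cm, then the turn, a rotation vector about the tool's x, y, z in rad. A call has 1 to 5 rows; each row is the pose to reach, as a shift and turn from the pose commanded when the call began, along the tool's axes at that moment; what a row does not reach only later rows make up. A row lasts 1/8 s, in which the tool goes at most 62.5 mm and 10.7 degrees, less where a joint would pass 70% of its speed; a pose out of reach is approached as far as the arm can. A call with a gripper value outside its range is refused whole. "jaw" is the finger opening in cm, from 0 to 8.76, set as the call begins (left out, the last holds). The fingers move at their own pace and stop on an object; "squeeze" is the grip in N (left out, the last holds). Time passes only in rows, so rows that repeat a pose let the fingers close. It gives the time, the measured TCP pose, the force, the opening and the grip force at its end, in the units of the state.
- r.get_state(): the state, without advancing time (a new reading comes with each control period).
- viewer.capture(name): name is "side" or "top"; returns a dict with "image" (400x640x3 uint8, blue, green, red), "intrinsics" (3x3 intrinsics, pixels), "camera_from_world" (4x4, takes a point from world to camera coordinates). Camera axes: x right, y up, looking along -z (the intrinsics and any distortion apply to the point x, -y, -z); pixel columns grow to the right and rows downward; lengths in m; the calibration is good to about 2 mm. A picture is of the moment at which its call begins. There is no depth.
- r.close_job(): hands the job in; it is judged then, once.
Trained networks look in the newest picture that a camera, given by its name, has taken for a name from the list of things; names that differ only in an ending like _2 or _b are one class to them, and where a whole thing is asked for, a point or a joint stands for the part that bears it (a point fixed in the world has none). Each returns a list of dicts, best first, with "score" (0 to 1); they miss things now and then, are a little off and sometimes report something else, mostly with a low value. They report only what shows in the picture. A call takes as long as a camera call. They do not tell look-alikes from the thing itself.
- recognise(label, camera): "box" ([left, top, right, bottom] in pixels, round what is visible of it).
- outline_of(label, camera): "mask" (400x640 bool, what is visible of it) and "box" ([left, top, right, bottom] in pixels, round what is visible of it).
- pinpoint(label, camera): "location" ([row, column] in pixels: a listed point, or the origin of a listed thing).
The state is a dict: "time_s": time; "joints": joint angles; "qd": joint speeds; "joint_torque": joint torques, N m; "tcp_pos": TCP position; "eef_rot": TCP orientation; "contact_force": force on the tool from outside, world axes, zero at the start; "moment": the same for the moment, N m; "gripper_width": finger opening in m; "gripper_force": force on a finger pad.
Only numpy, scipy, OpenCV 4.12 (cv2) and the standard library are available. Lean on these libraries where they do the work, as an engineer would, in place of code of your own. Each camera call takes 0.05 s, during which the arm holds its last target. There are 200 camera calls.

TASK

Draw the taper gauge with the red handle straight up out of the slotted wooden rack, and slide its steel blade tip-down into the gap between the two upright steel plates of the burr stand until it drags snugly, at about 10 N of downward push (don't jam it). Finish holding it there by the handle, upright and at that depth, without letting go; leave the other two gauges, the drinking glass and the tin alone.

Things in the scene. Friction and masses are not known exactly. Their poses are not given: they have to be found in the camera images.
- gauge_red: taper gauge, RED handle, 120 mm tall, 70-140 g. Origin: middle of the blade's tip (lowest point); z up to the handle, x along the blade's width, y through its thickness. Steel blade 80 mm long, 18 mm wide, thickness 2 mm at the tip growing evenly to 10 mm. Handle on top, z = 80 to 120 mm, 34 (x) x 12 (y) mm: pinch it across the 12 mm. Starts in a rack slot, axes as the rack's, tip 10 mm above the table
- gauge_blue: blue-handled gauge; a taper gauge like the red one, same size and axes, its handle blue. It stands in one of the rack's slots and is to be left there
- gauge_yellow: yellow-handled gauge; a taper gauge like the red one, same size and axes, its handle yellow. It stands in one of the rack's slots and is to be left there
- rack: fixed wooden rack 210 mm (x) by 46 mm (y) by 90 mm tall; origin at the centre of its underside, z up. Three slots 22 mm (x) by 13 mm (y), open at the top, 90 mm deep, at x = -65, 0 and 65 mm on its long axis; one gauge in each, in any order, hanging by the shoulders of its handle, which stands 40 mm above the rack's top
- stand: burr stand: grey base 150 x 150 x 14 mm fixed to the table, origin at the centre of its underside, z up. On two rods rides the head with the two plates
- head: aluminium bed with blue uprights, carries both plates. It floats along the stand's y (8 mm either way, 0.3 N of friction), so the gap centres itself on the blade. Origin: on the table's plane, below the middle of the head; axes as the stand's. The gap between the plates is open at the top and at both ends in x; the head's bed lies 99 mm below the mouth's edge
- plate_fixed: steel plate on the +y side, 60 (x) x 12 (y) x 80 mm tall, brass disc behind. Origin: middle of its inner edge at the gap's mouth, 140 mm above the table; y square to the plate, z up. The gap lies on its -y side. It is clamped and does not give; its setting varies: the gap is 5 to 7 mm wide. Above the mouth's edge both plates flare outward at 45 degrees, 4.6 mm high and wide, as a lead-in
- plate_sprung: opposite steel plate (-y side), same size, copper disc behind, origin in the middle of its inner mouth edge likewise (gap width = distance of the two origins), gap on its +y side. A spring presses it to its stop with 2 N and yields to -y at 8 N per mm. The blade meets both plates with its tip 30 mm (5 mm gap) to 50 mm (7 mm gap) below the mouth's edge; drag then grows by roughly 0.7 to 1.2 N per mm of depth
- glass: empty glass tumbler, 84 mm across, 75 mm tall, standing on the table between rack and stand, on the robot's side; origin at the centre of its underside; a bystander
- tin: closed metal tin, 56 mm across, 60 mm tall, standing on the table between rack and stand, on the far side; origin at the centre of its underside; a bystander
Things that resemble listed ones, but are neither listed nor needed, are in the scene too. What is meant by the rack is not blue, and is the smaller of those in its own colour.

How it is judged (in metres and radians):
On the way, in this order (a step that is already met when the one before it is completed fails the run):
1. the red gauge is drawn up clear of the rack, upright and in the fingers (z of gauge_red in the frame of rack above 0.095 m and angle between gauge_red's own z axis and vertical below 0.3 rad and contact force between gauge_red and the fingers above 1 N), for 0.1 s.
2. its tip is between the two plates, at least 5 mm below the mouth's edge (x of gauge_red in the frame of plate_fixed between -0.018 and 0.018 m and y of gauge_red in the frame of plate_fixed below 0.001 m and y of gauge_red in the frame of plate_sprung above -0.001 m and z of gauge_red in the frame of plate_fixed below -0.005 m), for 0.1 s.
At the end, for the whole second after the job is handed in: Red gauge held still in the fingers, upright and square to the plates (0.12 rad), tip 25-72 mm below the mouth edge and within 18 mm of the plates' middle, 2.5-18 N on each plate; robot not pressing on the stand; other gauges moved under 10 mm, glass and tin under 20 mm (x of gauge_red in the frame of plate_fixed between -0.018 and 0.018 m and y of gauge_red in the frame of plate_fixed below 0.001 m and y of gauge_red in the frame of plate_sprung above -0.001 m and z of gauge_red in the frame of plate_fixed between -0.072 and -0.025 m and contact force between gauge_red and plate_fixed between 2.5 and 18 N and contact force between gauge_red and plate_sprung between 2.5 and 18 N and angle between gauge_red's own z axis and vertical below 0.12 rad and angle between the y axis of gauge_red and the y axis of plate_fixed, either way round below 0.12 rad and contact force between gauge_red and the fingers above 2 N and linear speed of gauge_red below 0.01 m/s and contact force between gauge_red and rack below 0.1 N and contact force between each of the arm, the fingers and stand below 0.5 N and distance of each of gauge_blue, gauge_yellow from where it was at the start of the episode below 0.01 m and distance of each of glass, tin from where it was at the start of the episode below 0.02 m); the arm keeps its last pose, push and grip.
It fails at once if the gauge is jammed between the plates (more than 35 N on a plate) (contact force between gauge_red and plate_fixed above 35 N or contact force between gauge_red and plate_sprung above 35 N).
It fails at once if another gauge is disturbed (moved over 20 mm) (distance of any of gauge_blue, gauge_yellow from where it was at the start of the episode above 0.02 m).
It fails at once if the glass or the tin is shoved or tipped (distance of any of glass, tin from where it was at the start of the episode above 0.03 m or angle between any of glass, tin's own z axis and vertical above 0.5 rad).
It also fails if it takes over 64 s, if anything falls off the work surface, if the arm or the gripper's body presses on something with over 40 N, if the wrist force passes 120 N, or if a joint passes its speed limit or range.

## Working session

There is one attempt and no reset: what is moved stays moved. The work goes in short steps, Python scripts to look and compute and a tool call to move; the robot and the scene stay as the last step left them, time stands still between calls to the robot, and variables do not carry over. Pictures are saved under pics/ and viewed, at most 10 in all, crops included, and the job is handed in when it is done.

Besides the shell and the picture viewer there is one more tool, called after "Request:" as name(argument=value, ...) on one line, values as JSON. move_arm: Moves the arm, as the interface text tells. Its arguments: {"type":"object","properties":{"targets":{"type":"array","items":{"type":"array"}},"jaw":{"type":"number"},"squeeze":{"type":"number"}},"required":["targets"]}

```bash
mkdir -p pics
cat > h.py <<'E'
import numpy as np, cv2
from plant import r, viewer, recognise, outline_of, pinpoint
def ray(c,px):  # px=(row,col) -> origin,dir world
    K=np.array(c["intrinsics"]);T=np.array(c["camera_from_world"])
    d=np.linalg.inv(K)@[px[1],px[0],1]; d=np.array([d[0],-d[1],-d[2]])
    R=T[:3,:3]; return -R.T@T[:3,3], R.T@d
def atz(c,px,z):
    o,d=ray(c,px); return o+d*(z-o[2])/d[2]
def proj(c,p):
    K=np.array(c["intrinsics"]);T=np.array(c["camera_from_world"])
    q=T[:3,:3]@np.array(p)+T[:3,3]; q=K@[q[0],-q[1],-q[2]]; return q[1]/q[2],q[0]/q[2]
def tri(c1,p1,c2,p2):
    o1,d1=ray(c1,p1);o2,d2=ray(c2,p2)
    A=np.stack([d1,-d2],1); s=np.linalg.lstsq(A,o2-o1,rcond=None)[0]
    a=o1+d1*s[0];b=o2+d2*s[1]; return (a+b)/2,np.linalg.norm(a-b)
E
python3 - <<'E'
from h import *
cs={n:viewer.capture(n) for n in("side","top")}
for n in cs:
    cv2.imwrite(f"pics/{n}0.png",cs[n]["image"])
    print(n,"cam at",ray(cs[n],(200,320))[0].round(3))
    for l in("gauge_red","gauge_blue","gauge_yellow","rack","stand","head","plate_fixed","plate_sprung","glass","tin"):
        print(l,[(np.round(d["location"]).tolist(),round(d["score"],2)) for d in pinpoint(l,n)][:4],[(np.round(d["box"]).tolist(),round(d["score"],2)) for d in recognise(l,n)][:4])
E
```

```text
side cam at [ 0.025 -0.581  0.617]
gauge_red [([246.0, 367.0], 0.35)] [([334.0, 208.0, 354.0, 227.0], 0.72)]
gauge_blue [] [([361.0, 200.0, 377.0, 226.0], 0.76)]
gauge_yellow [] [([386.0, 193.0, 402.0, 214.0], 0.69), ([217.0, 134.0, 267.0, 189.0], 0.16)]
rack [([281.0, 459.0], 0.87), ([243.0, 365.0], 0.78), ([328.0, 286.0], 0.58)] [([410.0, 230.0, 520.0, 304.0], 0.91), ([322.0, 202.0, 416.0, 266.0], 0.72), ([203.0, 261.0, 366.0, 362.0], 0.56)]
stand [([184.0, 243.0], 0.9), ([192.0, 329.0], 0.69)] [([208.0, 136.0, 278.0, 199.0], 0.55)]
head [([183.0, 247.0], 0.62)] [([218.0, 136.0, 264.0, 189.0], 0.62)]
plate_fixed [([141.0, 238.0], 0.7)] [([224.0, 136.0, 245.0, 173.0], 0.8)]
plate_sprung [([141.0, 238.0], 0.72), ([225.0, 266.0], 0.5)] [([235.0, 136.0, 251.0, 171.0], 0.87), ([363.0, 200.0, 379.0, 224.0], 0.46)]
glass [] [([248.0, 191.0, 278.0, 234.0], 0.72)]
tin [([196.0, 328.0], 0.94)] [([319.0, 172.0, 340.0, 206.0], 0.85), ([233.0, 136.0, 252.0, 170.0], 0.42)]
top cam at [ 0.312 -0.09   1.106]
gauge_red [([199.0, 353.0], 0.68)] [([352.0, 184.0, 366.0, 202.0], 0.45)]
gauge_blue [([175.0, 360.0], 0.46)] [([360.0, 160.0, 373.0, 179.0], 0.63)]
gauge_yellow [([154.0, 373.0], 0.68), ([199.0, 351.0], 0.62)] [([375.0, 136.0, 385.0, 149.0], 0.59)]
rack [([285.0, 379.0], 0.67), ([157.0, 446.0], 0.59)] [([424.0, 110.0, 478.0, 199.0], 0.79), ([339.0, 131.0, 392.0, 220.0], 0.67), ([346.0, 231.0, 426.0, 352.0], 0.57)]
stand [([193.0, 197.0], 0.85)] [([157.0, 155.0, 239.0, 234.0], 0.7)]
head [([196.0, 193.0], 0.63), ([225.0, 272.0], 0.35)] [([163.0, 167.0, 221.0, 221.0], 0.89)]
plate_fixed [([182.0, 180.0], 0.83)] [([168.0, 169.0, 195.0, 199.0], 0.77)]
plate_sprung [([178.0, 185.0], 0.89)] [([180.0, 168.0, 204.0, 199.0], 0.97)]
glass [([225.0, 274.0], 0.95)] [([257.0, 202.0, 291.0, 238.0], 0.63)]
tin [([146.0, 288.0], 0.65)] [([278.0, 130.0, 301.0, 156.0], 0.69)]
```

View pics/side0.png

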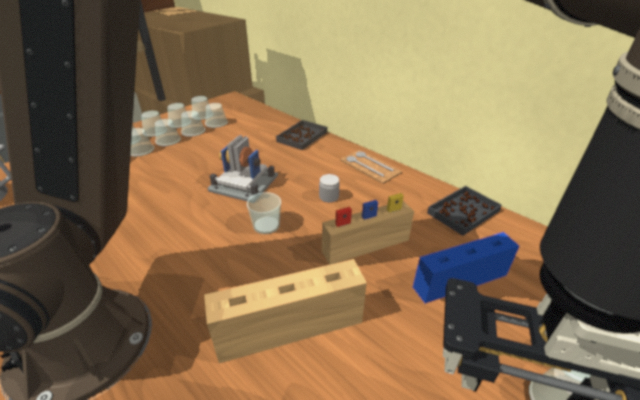

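View pics/top0.png

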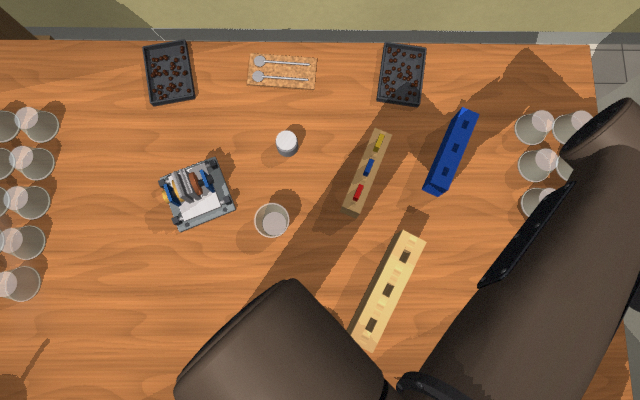

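The side picture shows three racks: a blue one (465,265), a large pale wooden one that is empty (285,310), and a small wooden one holding the three gauges (367,235). In the top picture the same racks are at (450,150), (390,290) and (367,170). The rack that is meant is the small wooden one: it isn't blue, and it is the smaller of the two in its colour. The red handle is at top (358,192), and the stand is at top (197,195). I'll confirm both in an enlarged crop.

Run:
```python
from h import *
cs={n:viewer.capture(n) for n in("side","top")}
t=cs["top"]["image"];s=cs["side"]["image"]
a=cv2.resize(t[120:225,335:400],None,fx=5,fy=5,interpolation=cv2.INTER_CUBIC)
b=cv2.resize(t[150:240,150:245],None,fx=4.7,fy=5.8,interpolation=cv2.INTER_CUBIC)
H=525
im=np.hstack([cv2.resize(x,(int(x.shape[1]*H/x.shape[0]),H)) for x in(a,b)])
cv2.imwrite("pics/crop1.png",im[:, :800]); print(im.shape,a.shape)
hs=cv2.cvtColor(t,cv2.COLOR_BGR2HSV)
C={}
for n in cs:
    h=cv2.cvtColor(cs[n]["image"],cv2.COLOR_BGR2HSV)
    box={"top":(336,395,125,215),"side":(320,415,190,235)}[n]
    for k,(lo,hi) in dict(red=(0,6),blue=(105,125),yellow=(22,33)).items():
        m=(h[...,0]>=lo)&(h[...,0]<=hi)&(h[...,1]>150)&(h[...,2]>60)
        if k=="red": m|=(h[...,0]>174)&(h[...,1]>150)
        z=np.zeros_like(m);z[box[2]:box[3],box[0]:box[1]]=1;m&=z
        nn,_,st,ce=cv2.connectedComponentsWithStats(m.astype(np.uint8))
        if nn>1:
            i=1+st[1:,4].argmax();C[n,k]=ce[i][::-1];print(n,k,ce[i].round(1),st[i])
for k in("red","blue","yellow"): 
    print(k,"atz.13",atz(cs["top"],C["top",k],.125).round(4), tri(cs["top"],C["top",k],cs["side"],C["side",k]))
for z,l,p in((.09,"rackc",None),):
    m=outline_of("rack","top")
    for d in m:
        rr=cv2.minAreaRect(np.argwhere(d["mask"])[:,::-1].astype(np.float32)); print("rack",d["score"],rr,[atz(cs["top"],q[::-1],.09).round(3) for q in cv2.boxPoints(rr)])
for l,z in(("glass",0),("tin",0),("stand",0),("head",0),("plate_fixed",.14),("plate_sprung",.14)):
    for d in pinpoint(l,"top")[:1]: print(l,atz(cs["top"],d["location"],z).round(4),d["score"])
m=outline_of("stand","top")
for d in m: rr=cv2.minAreaRect(np.argwhere(d["mask"])[:,::-1].astype(np.float32)); print(rr,[atz(cs["top"],q[::-1],.014).round(3) for q in cv2.boxPoints(rr)])
print(r.get_state()["eef_rot"])
```

```text
(525, 773, 3) (525, 325, 3)
side red [343.  216.4] [336 208  15  18 220]
side blue [371.2 204.9] [366 202  10   8  34]
side yellow [394.5 202.8] [387 194  15  18 192]
top red [357.8 192.1] [353 184  11  17  88]
top blue [368.1 166.9] [363 159  11  17  71]
top yellow [378.3 142.4] [373 134  12  18  93]
red atz.13 [ 0.5016 -0.1878  0.125 ] (array([ 0.50479722, -0.18955575,  0.11053892]), np.float64(0.000935682596696102))
blue atz.13 [ 0.5609 -0.2125  0.125 ] (array([ 0.56413386, -0.21520787,  0.12212191]), np.float64(0.006709542553327659))
yellow atz.13 [ 0.6197 -0.2376  0.125 ] (array([ 0.62472066, -0.24004279,  0.109117  ]), np.float64(8.431029273155986e-05))
rack 0.91 ((384.5000915527344, 289.50006103515625), (33.541019439697266, 122.9837417602539), 26.56505012512207) [array([ 0.181, -0.151,  0.09 ]), array([ 0.426, -0.282,  0.09 ]), array([ 0.391, -0.35 ,  0.09 ]), array([ 0.149, -0.217,  0.09 ])]
rack 0.77 ((450.20220947265625, 151.6331787109375), (23.94730567932129, 91.92195129394531), 22.750974655151367) [array([ 0.515, -0.342,  0.09 ]), array([ 0.728, -0.439,  0.09 ]), array([ 0.705, -0.492,  0.09 ]), array([ 0.493, -0.394,  0.09 ])]
rack 0.76 ((365.8036193847656, 172.99151611328125), (19.603046417236328, 91.29682159423828), 23.025493621826172) [array([ 0.463, -0.146,  0.09 ]), array([ 0.669, -0.235,  0.09 ]), array([ 0.65 , -0.278,  0.09 ]), array([ 0.445, -0.188,  0.09 ])]
glass [0.436  0.0039 0.    ] 0.78
tin [ 0.6483 -0.0189  0.    ] 0.92
stand [0.5198 0.2151 0.    ] 0.56
head [0.5129 0.2066 0.    ] 0.62
plate_fixed [0.5148 0.2123 0.14  ] 0.75
plate_sprung [0.5245 0.2    0.14  ] 0.6
((196.37930297851562, 193.94827270507812), (58.4940299987793, 64.62197875976562), 68.19859313964844) [array([0.556, 0.313, 0.014]), array([0.62 , 0.165, 0.014]), array([0.479, 0.104, 0.014]), array([0.419, 0.25 , 0.014])]
[-1.79999667e+02  7.39542906e-04 -1.53081620e+02]
```

View pics/crop1.png

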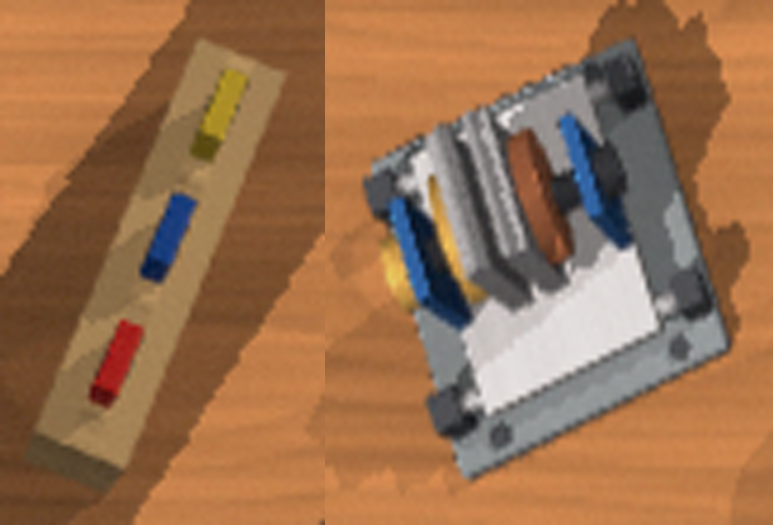

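The crop confirms it. The small wooden rack stands alone with the gauges, red nearest the robot at top (358,192). The stand's gap runs between the brass-side plate (left) and the copper-side plate (right), at about top (181,183). Next I'll fit the rack pose from the three handles and the stand pose from its corners.

```bash
cat >> h.py <<'E'
def plan(pos,yaw,z=None):
    s=r.get_state(); p=np.array(s["tcp_pos"]);psi=s["eef_rot"][2];a=np.radians(psi)
    d=np.array(pos)-p; d_t=[np.cos(a)*d[0]+np.sin(a)*d[1],np.sin(a)*d[0]-np.cos(a)*d[1],-d[2]]
    dy=(yaw-psi+180)%360-180
    print("tcp",p.round(4),"rot",np.round(s["eef_rot"],2),"shift cm",(np.array(d_t)*100).round(2),"rotz rad",round(-np.radians(dy),3),"F",np.round(s["contact_force"],2))
E
python3 - <<'E'
from h import *
from scipy.optimize import least_squares
cs={n:viewer.capture(n) for n in("side","top")}
obs={("side",-65):(343,216.4),("side",65):(394.5,202.8),("top",-65):(357.8,192.1),("top",0):(368.1,166.9),("top",65):(378.3,142.4)}
def hullc(c,P):
    q=np.array([proj(c,p)[::-1] for p in P],np.float32); h=cv2.convexHull(q); m=cv2.moments(h); return np.array([m["m10"],m["m01"]])/m["m00"]
def f(v,ns=("side","top")):
    x,y,a=v;e=[]
    R=np.array([[np.cos(a),-np.sin(a)],[np.sin(a),np.cos(a)]])
    for (n,g),o in obs.items():
        if n not in ns: continue
        P=[np.r_[R@[g/1000+i*.017,j*.006]+[x,y],z] for i in(-1,1) for j in(-1,1) for z in(.09,.13)]
        e+=list(hullc(cs[n],P)-o)
    return e
for ns in(("top",),("side","top")):
    s=least_squares(f,[.56,-.21,-.4],args=(ns,)); x,y,a=s.x
    red=np.array([x,y])-.065*np.array([np.cos(a),np.sin(a)])
    print(ns,s.x.round(4),np.degrees(a).round(1),"red",red.round(4),"res",np.round(s.fun,1))
K=[(156.9,214.7),(210.0,235.9),(231.4,180.7)]
w=[atz(cs["top"],k,.014)[:2] for k in K]; print("stand corners",np.round(w,3),"centre",(w[0]+w[2])/2,"sides",[np.linalg.norm(w[i]-w[i+1]) for i in(0,1)],[np.degrees(np.arctan2(*(w[i+1]-w[i])[::-1])) for i in(0,1)])
for cx,cy in((478,112),(555,290),(445,130),(525,300),(462,125),(540,292)): print("plate px",atz(cs["top"],(150+cy/5.833,150+(cx-325)/4.716),.1446).round(4))
for n in("plate_fixed","plate_sprung","head","stand"):
    a=pinpoint(n,"top");b=pinpoint(n,"side")
    if a and b: print(n,tri(cs["top"],a[0]["location"],cs["side"],b[0]["location"]))
    for q in outline_of(n,"top")[:1]:
        rr=cv2.minAreaRect(np.argwhere(q["mask"])[:,::-1].astype(np.float32));print(n,rr)
plan([red[0],red[1],.2],180+np.degrees(s.x[2]))
E
```

```text
('top',) [ 0.5643 -0.2143 -0.4003] -22.9 red [ 0.5044 -0.189 ] res [-0.1 -0.   0.1  0.1  0.1 -0. ]
('side', 'top') [ 0.5644 -0.2147 -0.4003] -22.9 red [ 0.5046 -0.1894] res [-0.4  0.1 -0.1 -0.3  0.1 -0.1  0.2 -0.   0.2 -0.1]
stand corners [[0.614 0.166]
 [0.477 0.107]
 [0.423 0.242]] centre [0.51841433 0.20410975] sides [np.float64(0.14936204658581703), np.float64(0.14471473439864746)] [np.float64(-156.74987395709596), np.float64(111.83598877841106)]
plate px [0.5491 0.2064 0.1446]
plate px [0.4798 0.1665 0.1446]
plate px [0.5419 0.2215 0.1446]
plate px [0.476  0.1803 0.1446]
plate px [0.5439 0.2136 0.1446]
plate px [0.4791 0.1734 0.1446]
plate_fixed (array([0.51504407, 0.21093424, 0.13551852]), np.float64(0.005428823912507899))
plate_sprung (array([0.5267856 , 0.19985432, 0.14431098]), np.float64(0.005162747888649598))
plate_sprung ((193.3972625732422, 182.72604370117188), (32.537437438964844, 17.790254592895508), 69.44395446777344)
head (array([ 0.5156887 ,  0.20260339, -0.007227  ]), np.float64(0.009666118039908668))
stand (array([ 0.51669972,  0.20858384, -0.00551106]), np.float64(0.006696814439447361))
stand ((195.80819702148438, 194.3219451904297), (59.69099044799805, 64.02152252197266), 69.44395446777344)
tcp [ 0.3055 -0.6019  0.2266] rot [ 180.     -0.   -153.08] shift cm [-36.42  27.77   2.66] rotz rad 0.87 F [-0.16 -0.59  0.63]
```

Request:
move_arm(targets=[[[-3.6,2.8,0],[0,0,0.09]],[[-7.3,5.6,0],[0,0,0.18]],[[-11,8.4,0],[0,0,0.27]],[[-14.6,11.2,0],[0,0,0.36]],[[-18.2,14,0],[0,0,0.44]]], jaw=5, squeeze=25)

```text
time_s: 3.92
tcp_pos: [0.405, -0.3933, 0.2267]
eef_rot: [-180.0, 0.0, -178.5]
contact_force: [0.7, -0.4, -0.3]
gripper_width: 0.0509
gripper_force: 0.0
```

```bash
python3 -c "
from h import *
plan([.5045,-.1892,.2],157.1)"
```

```text
tcp [ 0.405  -0.3933  0.2267] rot [-1.7999e+02  2.0000e-02 -1.7845e+02] shift cm [-10.5   20.14   2.67] rotz rad 0.427 F [ 0.65 -0.42 -0.28]
```

Request:
move_arm(targets=[[[-2.1,4.0,0.5],[0,0,0.09]],[[-4.2,8.1,1],[0,0,0.17]],[[-6.3,12.1,1.5],[0,0,0.26]],[[-8.4,16.1,2],[0,0,0.35]],[[-10.5,20.1,2.6],[0,0,0.43]]])

```text
time_s: 4.55
tcp_pos: [0.5041, -0.1892, 0.2008]
eef_rot: [180.0, 0.1, 156.9]
contact_force: [-0.0, -0.4, -0.4]
gripper_width: 0.0499
gripper_force: 0.0
```

Request:
move_arm(targets=[[[0,0,0],[0,0,0]],[[0,0,0],[0,0,0]]])

```text
time_s: 4.8
tcp_pos: [0.5034, -0.1905, 0.2006]
eef_rot: [-180.0, 0.0, 157.2]
contact_force: [-0.3, -0.1, -0.3]
gripper_width: 0.0504
gripper_force: 0.0
```

```bash
python3 -c "
from h import *
plan([.5045,-.1892,.098],157.1)
c=viewer.capture('side');cv2.imwrite('pics/s1.png',cv2.resize(c['image'][60:280,220:480],None,fx=2.5,fy=2.5))"
```

```text
tcp [ 0.5034 -0.1905  0.2006] rot [-179.99    0.    157.15] shift cm [-0.05  0.17 10.26] rotz rad 0.001 F [-0.3  -0.08 -0.29]
```

View pics/s1.png

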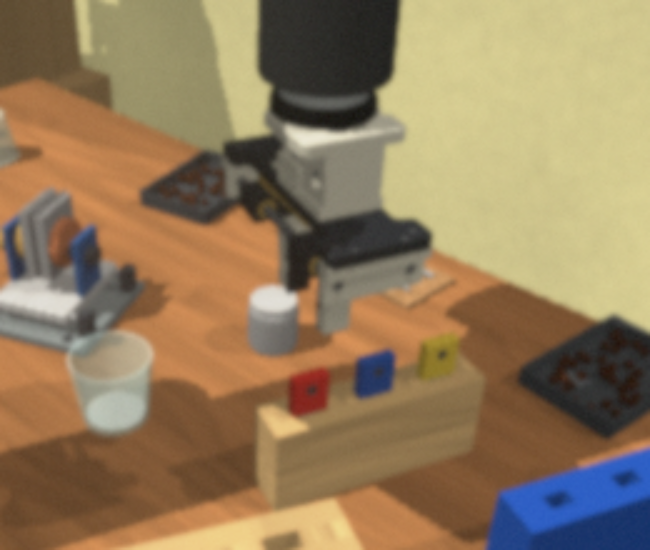

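The fingers (crop (297,275) and (333,315)) straddle the red handle at (310,390) from above, so I'll descend.

Request:
move_arm(targets=[[[-0.05,0.1,3],[0,0,0]],[[-0.05,0.15,6],[0,0,0]],[[-0.05,0.15,8.5],[0,0,0]],[[-0.05,0.15,10.2],[0,0,0]],[[-0.05,0.15,10.2],[0,0,0]]])

```text
time_s: 5.48
tcp_pos: [0.5032, -0.1904, 0.0976]
eef_rot: [-179.9, -0.1, 157.0]
contact_force: [0.8, 1.2, 0.6]
gripper_width: 0.0501
gripper_force: 0.0
```

Request:
move_arm(targets=[[[0,0,0],[0,0,0]],[[0,0,0],[0,0,0]],[[0,0,0],[0,0,0]],[[0,0,0],[0,0,0]],[[0,0,0],[0,0,0]]], jaw=0, squeeze=25)

```text
time_s: 6.1
tcp_pos: [0.5047, -0.1893, 0.0989]
eef_rot: [180.0, 0.0, 157.1]
contact_force: [-0.7, 0.9, 2.0]
gripper_width: 0.0119
gripper_force: 25.0
```

Gripped: the opening is 11.9 mm, which matches the 12 mm handle. Now I'll lift straight up.

Request:
move_arm(targets=[[[0,0,-2],[0,0,0]],[[0,0,-4.5],[0,0,0]],[[0,0,-7.5],[0,0,0]],[[0,0,-10.5],[0,0,0]],[[0,0,-13.5],[0,0,0]]], squeeze=35)

```text
time_s: 6.72
tcp_pos: [0.5041, -0.1893, 0.2343]
eef_rot: [-180.0, -0.0, 157.1]
contact_force: [0.2, 0.3, -0.6]
gripper_width: 0.0116
gripper_force: 35.0
```

Request:
move_arm(targets=[[[0,0,-2],[0,0,0]],[[0,0,-3.5],[0,0,0]],[[0,0,-3.5],[0,0,0]]])

```text
time_s: 7.1
tcp_pos: [0.5048, -0.1894, 0.2692]
eef_rot: [180.0, 0.1, 157.1]
contact_force: [0.2, 1.2, -1.3]
gripper_width: 0.0118
gripper_force: 35.0
```

```bash
python3 -c "
from h import *
plan([.519,.205,.268],-157.5)
print(r.get_state()['gripper_width'],r.get_state()['joints'])
c=viewer.capture('side');cv2.imwrite('pics/s2.png',cv2.resize(c['image'][20:260,200:460],None,fx=2.4,fy=2.4))"
```

```text
tcp [ 0.5048 -0.1894  0.2692] rot [1.7997e+02 8.0000e-02 1.5707e+02] shift cm [14.06 36.88  0.12] rotz rad -0.793 F [ 0.23  1.19 -1.28]
0.01178427046512659 [ 2.73921353e-01  6.16393036e+00 -1.26716190e+01  2.06375059e-03
 -7.10822022e+01 -1.13199904e+02]
```

View pics/s2.png

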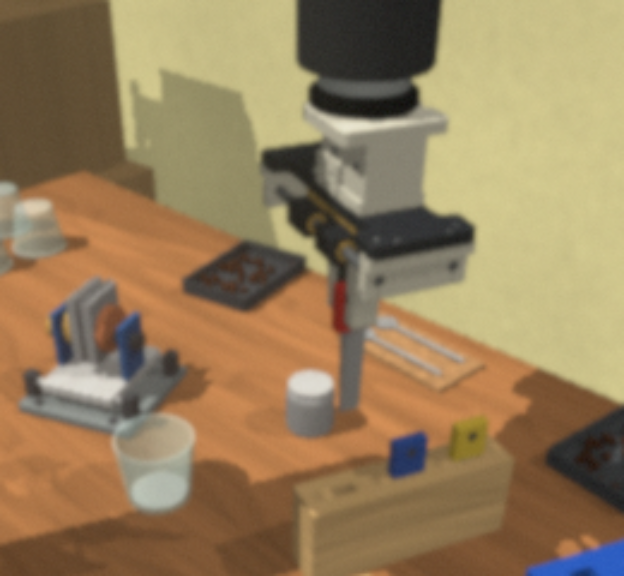

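The gauge hangs upright from the fingers (blade crop (350,370)) and is clear of the rack, with blue and yellow undisturbed. Carrying it to the stand.

Request:
move_arm(targets=[[[1.6,4.2,0],[0,0,-0.09]],[[3.2,8.4,0],[0,0,-0.18]],[[5,13.1,0],[0,0,-0.27]],[[6.7,17.8,0],[0,0,-0.36]],[[8.5,22.5,0],[0,0,-0.45]]])

```text
time_s: 7.78
tcp_pos: [0.5132, 0.0524, 0.2673]
eef_rot: [-180.0, -0.1, -177.0]
contact_force: [1.5, 0.3, -2.0]
gripper_width: 0.0115
gripper_force: 35.0
```

```bash
python3 -c "
from h import *
plan([.519,.205,.268],-157.5)"
```

```text
tcp [0.5132 0.0524 0.2673] rot [-1.7997e+02 -1.0000e-01 -1.7699e+02] shift cm [-1.39 15.21 -0.07] rotz rad -0.34 F [ 1.46  0.25 -2.04]
```

Request:
move_arm(targets=[[[-0.3,4,0],[0,0,-0.09]],[[-0.7,8,0],[0,0,-0.18]],[[-1,11.5,0],[0,0,-0.26]],[[-1.4,14.2,0],[0,0,-0.34]],[[-1.4,15.2,0],[0,0,-0.34]]])

```text
time_s: 8.4
tcp_pos: [0.5198, 0.2046, 0.2669]
eef_rot: [-180.0, -0.1, -157.6]
contact_force: [-0.1, -0.4, -1.6]
gripper_width: 0.0116
gripper_force: 35.0
```

Request:
move_arm(targets=[[[0,0,1],[0,0,0]],[[0,0,2],[0,0,0]],[[0,0,2],[0,0,0]],[[0,0,2],[0,0,0]]])

```text
time_s: 8.9
tcp_pos: [0.5204, 0.2029, 0.2487]
eef_rot: [-180.0, 0.0, -157.7]
contact_force: [-0.2, 1.2, -1.1]
gripper_width: 0.0118
gripper_force: 35.0
```

Run:
```python
from h import *
plan([.519,.205,.248],-157.5)
c=viewer.capture('side');a=cv2.resize(c['image'][60:200,190:300],None,fx=4,fy=4,interpolation=cv2.INTER_CUBIC)
t=viewer.capture('top');b=cv2.resize(t['image'][140:240,150:245],None,fx=3.6,fy=5.6,interpolation=cv2.INTER_CUBIC)
cv2.imwrite('pics/s3.png',np.hstack([a,b[:560]]))
p=np.array(r.get_state()["tcp_pos"]); tip=p-[0,0,.0885]
print("tip side px",proj(c,tip),"mouth below px",proj(c,[*tip[:2],.14]))
for n in("plate_fixed","plate_sprung"):
    for d in pinpoint(n,"side")[:2]: print(n,d)
```

```text
tcp [0.5204 0.2029 0.2487] rot [-1.7999e+02  1.0000e-02 -1.5771e+02] shift cm [0.05 0.25 0.07] rotz rad -0.004 F [-0.23  1.24 -1.08]
tip side px (np.float64(134.4237199210341), np.float64(237.252886175893)) mouth below px (np.float64(141.25599641542956), np.float64(238.22344058117562))
plate_fixed {'location': [143.7, 235.8], 'score': 0.7}
plate_sprung {'location': [139.8, 237.8], 'score': 0.85}
```

View pics/s3.png

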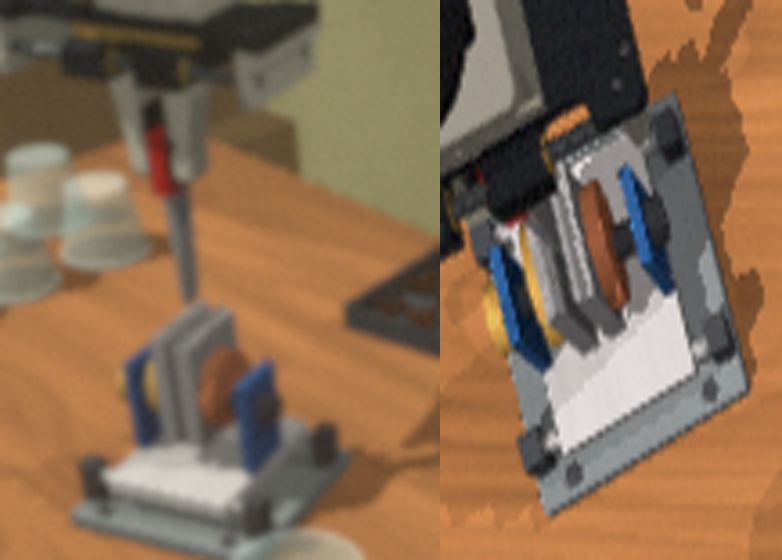

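The tip (side crop (192,300), i.e. pixel (238,135)) hangs above the gap between the plates (crop about (197,326)). That is within about 2 mm, and the lead-in covers that. I'll lower it slowly.

Request:
move_arm(targets=[[[0,0,0.6],[0,0,0]],[[0,0,1.2],[0,0,0]],[[0,0,1.7],[0,0,0]],[[0,0,2.1],[0,0,0]],[[0,0,2.1],[0,0,0]]])

```text
time_s: 9.72
tcp_pos: [0.5201, 0.2034, 0.2271]
eef_rot: [-180.0, -0.0, -157.7]
contact_force: [-0.3, -0.5, -0.5]
gripper_width: 0.0114
gripper_force: 35.0
```

Request:
move_arm(targets=[[[0,0,0.3],[0,0,0]],[[0,0,0.6],[0,0,0]],[[0,0,0.9],[0,0,0]],[[0,0,0.9],[0,0,0]]])

```text
time_s: 10.22
tcp_pos: [0.5201, 0.2034, 0.2182]
eef_rot: [-180.0, -0.0, -157.7]
contact_force: [0.6, 1.2, -1.5]
gripper_width: 0.0119
gripper_force: 35.0
```

Run:
```python
from h import *
plan([.519,.205,.215],-157.5)
c=viewer.capture('side');a=cv2.resize(c['image'][80:200,190:300],None,fx=5,fy=5,interpolation=cv2.INTER_CUBIC)
cv2.imwrite('pics/s4.png',a)
```

```text
tcp [0.5201 0.2034 0.2182] rot [-1.8000e+02 -4.0000e-02 -1.5767e+02] shift cm [0.04 0.19 0.32] rotz rad -0.003 F [ 0.6   1.22 -1.54]
```

View pics/s4.png

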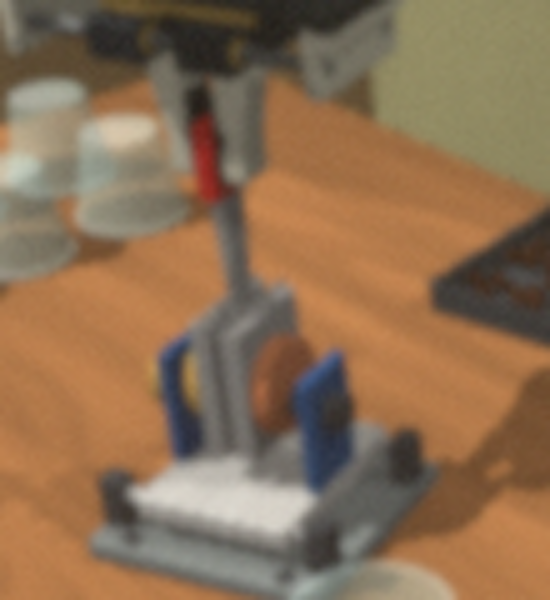

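The blade has entered the gap between the plates (crop (240,290)) without any reaction force. I'll go deeper, then feel for drag.

Request:
move_arm(targets=[[[0,0,0.4],[0,0,0]],[[0,0,0.8],[0,0,0]],[[0,0,1.2],[0,0,0]],[[0,0,1.5],[0,0,0]],[[0,0,1.5],[0,0,0]]])

```text
time_s: 10.9
tcp_pos: [0.5201, 0.2033, 0.2032]
eef_rot: [-180.0, -0.0, -157.7]
contact_force: [-0.6, 0.2, -2.0]
gripper_width: 0.0116
gripper_force: 35.0
```

Request:
move_arm(targets=[[[0,0,0.1],[0,0,0]],[[0,0,0.2],[0,0,0]],[[0,0,0.3],[0,0,0]],[[0,0,0.4],[0,0,0]],[[0,0,0.4],[0,0,0]]])

```text
time_s: 11.52
tcp_pos: [0.5202, 0.2034, 0.1994]
eef_rot: [-180.0, -0.0, -157.7]
contact_force: [-1.0, -0.0, -0.5]
gripper_width: 0.0117
gripper_force: 35.0
```

Request:
move_arm(targets=[[[0,0,0.1],[0,0,0]],[[0,0,0.2],[0,0,0]],[[0,0,0.3],[0,0,0]],[[0,0,0.4],[0,0,0]],[[0,0,0.4],[0,0,0]]])

```text
time_s: 12.15
tcp_pos: [0.5202, 0.2034, 0.1954]
eef_rot: [-180.0, -0.0, -157.7]
contact_force: [0.0, -0.1, -1.3]
gripper_width: 0.0117
gripper_force: 35.0
```

Request:
move_arm(targets=[[[0,0,0.1],[0,0,0]],[[0,0,0.2],[0,0,0]],[[0,0,0.3],[0,0,0]],[[0,0,0.4],[0,0,0]],[[0,0,0.4],[0,0,0]]])

```text
time_s: 12.78
tcp_pos: [0.5202, 0.2034, 0.1914]
eef_rot: [-180.0, -0.0, -157.7]
contact_force: [1.2, -0.6, -1.2]
gripper_width: 0.0118
gripper_force: 35.0
```

Request:
move_arm(targets=[[[0,0,0.1],[0,0,0]],[[0,0,0.2],[0,0,0]],[[0,0,0.3],[0,0,0]],[[0,0,0.3],[0,0,0]]])

```text
time_s: 13.28
tcp_pos: [0.5202, 0.2034, 0.1884]
eef_rot: [-180.0, -0.0, -157.7]
contact_force: [-0.2, 1.1, -1.1]
gripper_width: 0.0117
gripper_force: 35.0
```

Request:
move_arm(targets=[[[0,0,0.1],[0,0,0]],[[0,0,0.2],[0,0,0]],[[0,0,0.3],[0,0,0]],[[0,0,0.3],[0,0,0]]])

```text
time_s: 13.78
tcp_pos: [0.5202, 0.2034, 0.1854]
eef_rot: [-180.0, -0.0, -157.7]
contact_force: [-0.7, 1.1, -0.7]
gripper_width: 0.012
gripper_force: 35.0
```

Depth is about 43 mm and there's no drag yet. Continuing.

Request:
move_arm(targets=[[[0,0,0.1],[0,0,0]],[[0,0,0.2],[0,0,0]],[[0,0,0.3],[0,0,0]],[[0,0,0.3],[0,0,0]]])

```text
time_s: 14.28
tcp_pos: [0.5202, 0.2034, 0.1824]
eef_rot: [-180.0, -0.0, -157.7]
contact_force: [0.4, -0.0, -1.2]
gripper_width: 0.0116
gripper_force: 35.0
```

Request:
move_arm(targets=[[[0,0,0.1],[0,0,0]],[[0,0,0.2],[0,0,0]],[[0,0,0.3],[0,0,0]],[[0,0,0.3],[0,0,0]]])

```text
time_s: 14.78
tcp_pos: [0.5204, 0.2035, 0.1796]
eef_rot: [-180.0, 0.0, -157.7]
contact_force: [0.5, 0.8, -1.7]
gripper_width: 0.012
gripper_force: 35.0
```

Request:
move_arm(targets=[[[0,0,0.1],[0,0,0]],[[0,0,0.2],[0,0,0]],[[0,0,0.3],[0,0,0]],[[0,0,0.3],[0,0,0]]])

```text
time_s: 15.28
tcp_pos: [0.5206, 0.2036, 0.1768]
eef_rot: [-180.0, 0.0, -157.7]
contact_force: [0.0, 0.8, 2.8]
gripper_width: 0.0118
gripper_force: 35.0
```

Drag has begun at about 51 mm. Smaller steps now.

Request:
move_arm(targets=[[[0,0,0.1],[0,0,0]],[[0,0,0.2],[0,0,0]],[[0,0,0.2],[0,0,0]],[[0,0,0.2],[0,0,0]]])

```text
time_s: 15.78
tcp_pos: [0.5205, 0.2036, 0.1748]
eef_rot: [180.0, 0.0, -157.7]
contact_force: [1.2, -0.4, 5.5]
gripper_width: 0.012
gripper_force: 35.0
```

Request:
move_arm(targets=[[[0,0,0.1],[0,0,0]],[[0,0,0.2],[0,0,0]],[[0,0,0.2],[0,0,0]],[[0,0,0.2],[0,0,0]]])

```text
time_s: 16.27
tcp_pos: [0.5206, 0.2036, 0.173]
eef_rot: [180.0, 0.0, -157.7]
contact_force: [0.5, 0.1, 6.0]
gripper_width: 0.012
gripper_force: 35.0
```

Request:
move_arm(targets=[[[0,0,0.1],[0,0,0]],[[0,0,0.2],[0,0,0]],[[0,0,0.2],[0,0,0]],[[0,0,0.2],[0,0,0]]])

```text
time_s: 16.77
tcp_pos: [0.5207, 0.2036, 0.1713]
eef_rot: [-180.0, 0.1, -157.6]
contact_force: [-0.5, -0.7, 8.5]
gripper_width: 0.012
gripper_force: 35.0
```

Run:
```python
from h import *
c=viewer.capture('side');a=cv2.resize(c['image'][80:230,190:300],None,fx=4,fy=4,interpolation=cv2.INTER_CUBIC)
F=[]
t=viewer.capture('top');b=cv2.resize(t['image'][100:240,150:240],None,fx=4,fy=4.286,interpolation=cv2.INTER_CUBIC)
for i in range(4): viewer.capture('side');F.append(r.get_state()["contact_force"])
print(np.mean(F,0),np.array(F)[:,2]);plan([.52,.2034,.171],-157.5)
cv2.imwrite('pics/s5.png',np.hstack([a,b[:600]]))
```

```text
[ 0.05163557 -0.57219947  7.82918495] [7.69584543 8.50727562 8.0502188  7.06339996]
tcp [0.5207 0.2036 0.1713] rot [-1.8000e+02  7.0000e-02 -1.5765e+02] shift cm [0.07 0.01 0.03] rotz rad -0.003 F [ 0.62 -0.33  7.06]
```

View pics/s5.png

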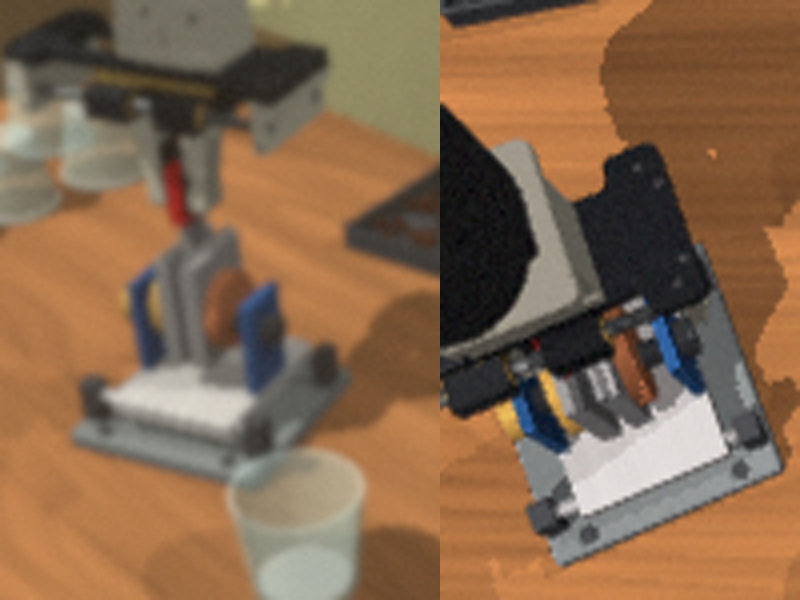

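The blade sits upright between the plates (crop (195,230)) at about 57 mm depth. The push is about 9 N, and the fingers are clear of the stand. Handing in.

```bash
python3 -c "
from plant import r
print(r.close_job())"
```

```text
the job is handed in; nothing more can be done
None
```

I drew the red gauge and slid it into the gap, where the arm holds it upright about 57 mm below the mouth with roughly 9 N of push; the job is handed in, but no verdict came back.

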